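# Turn the food warmer up one click and start it

## Robot

A 6-joint arm with a two-finger parallel gripper is mounted at the origin on a cart in front of the work surface, level with it; the furniture and walls round the work are solid. World frame = base frame: x ahead of the robot, y to its left, z up, the work surface at z = 0. Lengths are in m, angles in degrees, forces in N, time in s.
With the tool pointing down it reaches from about 0.325 to 0.85 m from the base axis. Payload 15.5 kg.
Tool frame: the origin (TCP) lies at the very end of the fingers, on their centre line; the grasp point (between the pads) lies arm.grip_depth behind it (arm.grip_depth is the distance from the TCP to the grasp point, in m); z points along the fingers, y is the line along which they close (so a half turn about z gives the same grasp; the last joint's range is limited). The gripper opens to 91 mm and grips with 3 to 60 N. Pads are 32 mm wide; open, the fingers measure 118 mm over their backs; the gripper's body (76 mm by 178 mm) begins 60 mm behind the grasp point.
Start: joints at [66.091, 28.281, 77.091, -0, 74.628, -5.472], TCP at [0.198, 0.593, 0.214] pointing down, gripper open.
Joint ranges: [-166.48, 166.48], [-47.26, 123.95], [12.59, 153.08], [-70.14, 250.14], [6.76, 159.57], [-176.63, 176.63]. Speed limits (degrees/s): [108.29, 108.29, 147.25, 172.46, 172.46, 172.46].

## Interface

Orientations are given as a 3x3 rotation matrix whose columns are the frame's x, y, z axes.
In Python, from rig import arm gives the robot as it stands. Calls block until the motion is done:
- arm.move_to(position, orientation): joint-space move of the TCP to a pose.
- arm.move_l(position, orientation=None, feed=0.15): straight line of the TCP; orientation=None keeps the orientation; feed is the mean speed in m/s.
- arm.move_joints(angles): joint-space move.
- arm.grip(opening): finger opening in m; the grip force is fixed at half the most; returns when the fingers have stopped.
- arm.sleep(seconds).
- arm.solve_ik(position, orientation): joint angles nearest the present ones, or None.
- arm.snapshot(name): name is "scene" or "top" or "wrist"; returns the picture (480x640x3 uint8, red, green, blue); there is no depth.
- arm.get_calibration(name): a dict with "intrinsics" (3x3 intrinsics, pixels), "k1" (the pictures are not rectified: a ray, as slopes to the right and down, at radius r is drawn at 1 + k1 r^2 times it, then the intrinsics apply), "cam_to_world" (4x4, takes a point from camera to world coordinates). Camera axes: x right, y down, z forward; pixel columns grow to the right and rows downward; lengths in m; the calibration is good to about 2 mm. A picture is of the moment at which its call begins: read the wrist's pose just before it. get_calibration takes no time and is no camera call; for the wrist camera it gives the pose at the moment of the call.
A pose or a line that the arm cannot do raises arm.Unreachable and nothing moves.
- arm.sign_off(): hands the job in, once; it reports no verdict.
Readings, each from a call of its own:
- arm.current_t(): time.
- arm.current_joint_positions(): joint angles.
- arm.current_dq(): joint speeds.
- arm.current_tau(): joint torques, N m.
- arm.current_ee_pos(): TCP position.
- arm.current_tool_rot(): TCP orientation.
- arm.current_force(): force on the tool from outside, world axes, zero at the start.
- arm.current_torque(): the same for the moment, N m.
- arm.current_width(): finger opening in m.
Only numpy, scipy, OpenCV 4.12 (cv2) and the standard library are available. Lean on these libraries where they do the work, as an engineer would, in place of code of your own. Each camera call takes 0.05 s, during which the arm holds its last target. There are 200 camera calls.

## Task

Turn the food warmer up by one click: lay a fingertip lightly on its wide knurled dial and drag it round clockwise (seen from above) until it has clicked into the very next notch, and take the finger off. Then press the green button fully down once to start the warmer. Touch only the dial and the button, do not lean hard on them, and leave the food tray, the cup and everything else on the counter where they stand.

Things in the scene. Friction and masses are not known exactly. Their poses are not given: they have to be found in the camera images.
- warmer: food warmer: white box 310 (x) x 340 (y) x 55 mm, fixed, with a dark hot plate (top 61 mm up) on its rear part and a grey control deck (55 mm up) along its front 105 mm. Origin: centre of its underside; x points to its back (away from the robot at yaw 0), y to its left, z up. Dial axis at (-92, 60) mm, button axis at (-92, -100) mm in this frame.
- dial_top (a point): centre of the flat top of the black knurled dial, on its vertical axis, 34.5 mm above the deck. The dial is a disc 88 mm across and 24.5 mm high, too wide to grip; a fingertip pressed on its top about 30 mm off the axis and moved along an arc round the axis turns it by friction.
- dial_spring: sprung stem under the dial, origin on the dial axis, 34 mm below the dial's top. The whole dial gives way downward: it starts to sink at about 2 N, sinks about 1 mm for each further newton, meets a stop after 8 mm, and rises again when released. Sinking it 4 to 6 mm gives plenty of friction to turn it.
- dial_mark (a point): outer part of the white pointer line on the dial's top, 38 mm off the axis, level with the dial's top; it turns with the dial. Orange dots on the deck, growing in size with heat, mark the seven notches, from the warmer's left over its back to its right.
- dial (a joint): angle of the dial in rad, growing clockwise from above (hotter). Notches every 0.5236 rad (30 degrees) from 0 to 3.1416; at 0 the pointer points along the warmer's +y, at 1.571 along its +x. When let go, a sprung ball draws the dial into the nearest notch. Turning it over takes about 0.04 N m. It starts at rest in the notch at 1.047 or at 1.571.
- start (a joint): travel of the green start button in m: 0 up, 0.006 fully down (about 5 N), springs back.
- start_top (a point): centre of the top of the green push button, 28 mm in diameter, its top 22 mm above the deck, to the right of the dial, pressed straight down.
- foil_tray: closed white food tray, 157x197x52 mm, loose on the hot plate; origin at the centre of its underside. Leave it.
- dip_cup: small white open cup, 76 mm wide, 47 mm high, loose on the hot plate right of the tray; origin at the centre of its underside. Leave it.
- tape_roll: brown roll of tape, 92 mm wide, 48 mm high, on the counter to the right. Leave it.
- stapler: black stapler, 34x133x50 mm, on the counter to the right. Leave it.
- marker: red and white marker pen, 135 mm long, 16 mm thick, on the counter at the front right. Leave it.

How it is judged:
By the outcome, as a careful person would: the job done as asked, in the order asked, and still so for the second after the job is handed in, with the robot touching nothing.
It also fails if it takes over 35 s, if anything falls off the work surface, if the arm or the gripper's body presses on something with over 40 N, if the wrist force passes 120 N, or if a joint passes its speed limit or range.

## Working session

There is one attempt and no reset: what is moved stays moved. The work goes in short steps, each a Python script; the robot and the scene stay as the last script left them, time stands still between calls to the robot, and variables do not carry over. Pictures are saved under pics/ and viewed, on a budget of 10 in all, crops included, one or two more only if the job needs it, and the job is handed in when it is done.

```bash
mkdir -p pics; ls
python3 - <<'E'
from rig import arm
import cv2,numpy as np
for n in ("top","scene"):
    im=arm.snapshot(n); cv2.imwrite(f"pics/{n}0.png",im[:,:,::-1])
    c=arm.get_calibration(n); print(n,np.round(c["intrinsics"],1).tolist(),c["k1"],np.round(c["cam_to_world"],3).tolist())
print(arm.current_t(),arm.current_width(),arm.grip_depth)
E
```

```text
pics
top [[517.3, 0.0, 307.0], [0.0, 517.3, 235.8], [0.0, 0.0, 1.0]] -0.1162399099058496 [[-0.017, -0.995, 0.098, 0.41], [-1.0, 0.017, -0.003, -0.137], [0.002, -0.098, -0.995, 1.123], [0.0, 0.0, 0.0, 1.0]]
scene [[486.8, 0.0, 317.7], [0.0, 486.8, 238.0], [0.0, 0.0, 1.0]] -0.043478136333586506 [[0.439, -0.505, 0.743, -0.356], [-0.899, -0.255, 0.357, -0.557], [0.009, -0.824, -0.566, 0.758], [0.0, 0.0, 0.0, 1.0]]
0.1 0.0914126317780251 0.0188
```

View pics/top0.png

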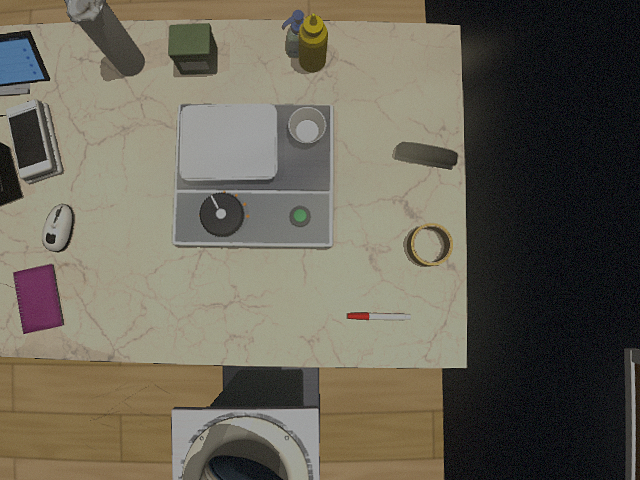

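```bash
cat > h.py <<'E'
from rig import arm
import cv2,numpy as np
def cast(c,px,z):
    K=c["intrinsics"];T=np.array(c["cam_to_world"]);K=np.array(K)
    d=np.array([(px[0]-K[0,2])/K[0,0],(px[1]-K[1,2])/K[1,1]]);u=d.copy()
    for _ in range(20): u=d/(1+c["k1"]*(u@u))
    r=T[:3,:3]@np.array([u[0],u[1],1]);o=T[:3,3]
    return o+r*(z-o[2])/r[2]
def blobs(mask,amin=20):
    n,l,s,ce=cv2.connectedComponentsWithStats(mask.astype(np.uint8))
    return [(int(s[i,4]),s[i,:4].tolist(),np.round(ce[i],1).tolist()) for i in range(1,n) if s[i,4]>=amin]
E
python3 - <<'E'
from h import *
c=arm.get_calibration("top")
im=cv2.imread("pics/top0.png"); hsv=cv2.cvtColor(im,cv2.COLOR_BGR2HSV)
g=(hsv[...,0]>45)&(hsv[...,0]<80)&(hsv[...,1]>120)&(hsv[...,2]>60)
for b in blobs(g): print("green",b, cast(c,b[2],.077).round(4))
k=np.zeros(g.shape,bool); k[185:242,190:255]=im[185:242,190:255].max(2)<60
cs,_=cv2.findContours(k.astype(np.uint8),cv2.RETR_EXTERNAL,cv2.CHAIN_APPROX_NONE)
m=max(cs,key=cv2.contourArea); e=cv2.minEnclosingCircle(m); print(e,cast(c,e[0],.0895).round(4))
for n,p,z in [("hub",(221,214),.0895),("FL",(173,246),.055),("FR",(332,247),.055),("BL",(180,104),.055),("BR",(332,104),.055)]: print(n,cast(c,p,z).round(4))
print(arm.current_tool_rot().round(3).tolist())
w=arm.get_calibration("wrist"); T=np.eye(4);T[:3,:3]=arm.current_tool_rot();T[:3,3]=arm.current_ee_pos()
print((np.linalg.inv(T)@w["cam_to_world"]).round(3).tolist())
cr=cv2.resize(im[90:260,160:345],None,fx=4,fy=4,interpolation=cv2.INTER_CUBIC)[:600]
sc=cv2.imread("pics/scene0.png")
cv2.imwrite("pics/scn.png",sc)
E
```

```text
((221.22000122070312, 214.0800018310547), 22.24363136291504) [0.5584 0.0318 0.0895]
hub [0.5585 0.0323 0.0895]
FL [0.498  0.1388 0.055 ]
FR [ 0.4906 -0.1923  0.055 ]
BL [0.8052 0.1284 0.055 ]
BR [ 0.7978 -0.1993  0.055 ]
[[-0.949, 0.316, -0.0], [0.316, 0.949, -0.001], [0.0, -0.001, -1.0]]
[[0.001, -0.964, -0.265, 0.076], [1.0, 0.001, 0.001, -0.0], [-0.001, -0.265, 0.964, -0.172], [0.0, 0.0, 0.0, 1.0]]
```

View pics/scene0.png

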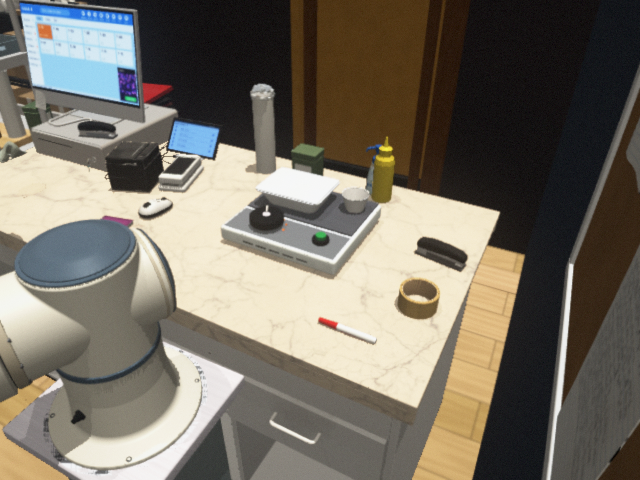

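Run:
```python
from h import *
R=np.array([[-1,0,0],[0,1,0],[0,0,-1.]])
arm.grip(0.0)
arm.move_to([.49,-.04,.24],R); arm.sleep(.2)
print(arm.current_t(),arm.current_width(),arm.current_force().round(2),arm.current_joint_positions().round(1))
c=arm.get_calibration("wrist"); im=arm.snapshot("wrist")[:,:,::-1].copy(); cv2.imwrite("pics/w0.png",im)
import pickle; pickle.dump(c,open("w0.pkl","wb"))
```

```text
4.1417 3.694701333326316e-05 [ 1.6  -0.34  0.34] [ -11.6   15.9   93.3   -0.    70.8 -101.6]
```

View pics/w0.png

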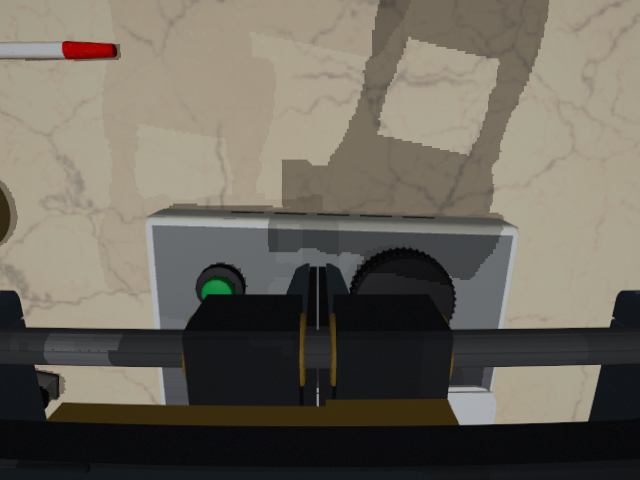

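Run:
```python
from h import *
R=np.array([[-1,0,0],[0,1,0],[0,0,-1.]])
arm.move_to([.60,-.04,.25],R); arm.sleep(.2)
print(arm.current_t(),arm.current_force().round(2))
c=arm.get_calibration("wrist"); im=arm.snapshot("wrist")[:,:,::-1].copy(); cv2.imwrite("pics/w1.png",im)
import pickle; pickle.dump(c,open("w1.pkl","wb"))
hsv=cv2.cvtColor(im,cv2.COLOR_BGR2HSV)
g=(hsv[...,0]>45)&(hsv[...,0]<80)&(hsv[...,1]>120)&(hsv[...,2]>60)
for b in blobs(g): print("green",b, cast(c,b[2],.077).round(4))
```

```text
4.9083 [ 0.03 -0.29  0.56]
green (869, [196, 149, 33, 34], [211.7, 165.3]) [ 0.5548 -0.1266  0.077 ]
```

View pics/w1.png

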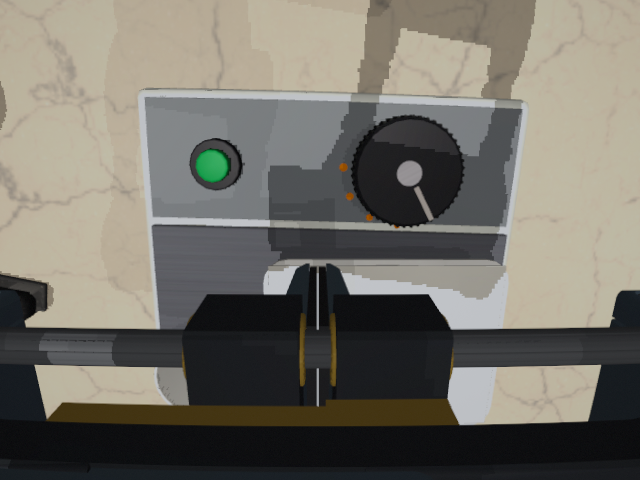

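```bash
cat > dial.py <<'E'
from h import *
def dial_state(im,c,box,bt,verbose=True):
    """im BGR; box=(x0,y0,x1,y1) round the dial; bt=button xy -> dial centre, angle"""
    x0,y0,x1,y1=box; sub=im[y0:y1,x0:x1].astype(int)
    k=(sub.max(2)<70).astype(np.uint8)
    k=cv2.morphologyEx(k,cv2.MORPH_OPEN,np.ones((5,5)))
    w=((sub.min(2)>95)&(sub.max(2)-sub.min(2)<40)).astype(np.uint8)
    cs,_=cv2.findContours(k,cv2.RETR_EXTERNAL,cv2.CHAIN_APPROX_NONE)
    (a,b),r=cv2.minEnclosingCircle(max(cs,key=cv2.contourArea))
    yy,xx=np.nonzero(w); d=np.hypot(xx-a,yy-b); s=d<r*.9
    hub=s&(d<r*.3); pt=s&(d>r*.45)
    P=[cast(c,(x0+u,y0+v),.0895)[:2] for u,v in ((a,b),(xx[hub].mean(),yy[hub].mean()),(xx[pt].mean(),yy[pt].mean()))]
    v=P[2]-P[1]; lefty=P[1]-bt; 
    ang=np.degrees(np.arctan2(lefty[1],lefty[0])-np.arctan2(v[1],v[0]))
    if verbose: print("circle",np.round(P[0],4),"hub",np.round(P[1],4),"px",(x0+a,y0+b,r),"npt",pt.sum(),"dial angle deg",round(ang,1))
    return P,ang
E
python3 - <<'E'
from dial import *; import pickle
dial_state(cv2.imread("pics/w1.png"),pickle.load(open("w1.pkl","rb")),(340,105,475,238),np.array([.5548,-.1266]))
E
```

```text
circle [0.5575 0.0314] hub [0.5597 0.0334] px (406.74539947509766, 170.25460052490234, 57.64014434814453) npt 132 dial angle deg 59.9
```

Run:
```python
from h import *
C=np.array([.5588,.0325])
def Rz(p):
    a=np.radians(p); return np.array([[np.cos(a),-np.sin(a),0],[np.sin(a),np.cos(a),0],[0,0,1.]])@np.array([[-1,0,0],[0,1,0],[0,0,-1.]])
def pose(off,z):  # off: deg from dial front, + = towards robot's right
    a=np.radians(180+off); return [*(C+.030*np.array([np.cos(a),np.sin(a)])),z],Rz(off)
def f(): return np.array(arm.current_force())
arm.move_to(*pose(15,.112)); arm.sleep(.15); f0=f(); print("t",arm.current_t(),f0.round(2))
arm.move_l(*pose(15,.094),feed=.05); z=.094
while z>.081:
    z-=.001; arm.move_l(pose(15,z)[0],feed=.02); d=f()-f0
    print(round(z,4),d.round(2))
    if d[2]>6.5: break
print("t",arm.current_t())
for o in np.linspace(15,-16,9)[1:]:
    arm.move_l(*pose(o,z),feed=.02); print(round(o,1),(f()-f0).round(2))
arm.move_l(pose(-16,z+.004)[0],feed=.02); arm.move_l(pose(-16,.13)[0],feed=.08)
print("t",arm.current_t())
arm.move_to([.60,-.04,.25],Rz(0)); arm.sleep(.1)
c=arm.get_calibration("wrist"); im=arm.snapshot("wrist")[:,:,::-1].copy(); cv2.imwrite("pics/w2.png",im)
import pickle; pickle.dump(c,open("w2.pkl","wb"))
from dial import dial_state
dial_state(im,c,(340,105,475,238),np.array([.5548,-.1266])); print("t",arm.current_t())
```

```text
t 5.8167 [-0.28 -0.19 -0.12]
0.093 [-0.2  -1.19  0.98]
0.092 [-0.22  0.14  0.23]
0.091 [ 0.97  0.56 -0.33]
0.09 [0.52 0.94 1.08]
0.089 [ 0.51 -0.88  1.39]
0.088 [ 0.26 -0.34  2.57]
0.087 [-1.13  0.18  3.66]
0.086 [0.67 0.59 4.13]
0.085 [-1.   -0.15  4.71]
0.084 [-1.41 -0.25  6.18]
0.083 [-1.52  0.49  6.44]
0.082 [-0.83 -0.2   6.93]
t 9.325
11.1 [-0.96 -1.33  7.45]
7.2 [-0.5  -0.76  6.76]
3.4 [-0.81 -1.77  6.7 ]
-0.5 [ 0.21 -2.01  7.81]
-4.4 [-0.07  1.97  8.1 ]
-8.2 [-0.4  -0.07  7.22]
-12.1 [0.05 0.84 7.89]
-16.0 [-0.08  0.63  6.67]
t 12.375
circle [0.5579 0.0318] hub [0.5597 0.0334] px (406.56258392333984, 171.9499282836914, 57.79267120361328) npt 135 dial angle deg 89.5
t 13.2083
```

View pics/w2.png

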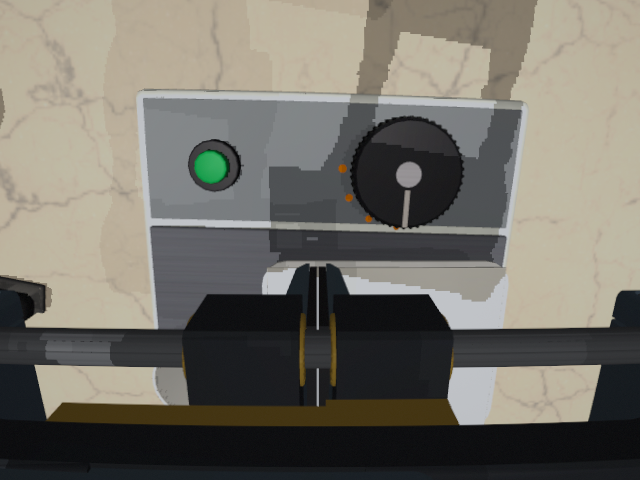

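Run:
```python
from h import *
R=np.array([[-1,0,0],[0,1,0],[0,0,-1.]]); B=[.5547,-.1273]
def f(): return np.mean([arm.current_force() for _ in range(3)],axis=0)
arm.move_to([*B,.10],R); arm.sleep(.15); f0=f()
arm.move_l([*B,.079],feed=.05); z=.079
while z>.067:
    z-=.001 if z>.073 else .0005
    arm.move_l([*B,z],feed=.02); d=f()-f0; print(round(z,4),np.round(arm.current_ee_pos()[2],4),d.round(2))
    if d[2]>10: break
arm.sleep(.2); print((f()-f0).round(2),arm.current_ee_pos().round(4))
c=arm.get_calibration("top"); cv2.imwrite("pics/topP.png",arm.snapshot("top")[:,:,::-1])
arm.move_l([*B,.10],feed=.05); arm.move_l([*B,.2],feed=.15)
arm.move_to([.60,-.04,.25],R); arm.sleep(.1)
c=arm.get_calibration("wrist"); im=arm.snapshot("wrist")[:,:,::-1].copy(); cv2.imwrite("pics/w3.png",im)
from dial import dial_state
dial_state(im,c,(340,105,475,238),np.array([.5548,-.1266])); print("t",arm.current_t(),arm.current_force().round(2))
```

```text
0.078 0.0781 [-0.24 -1.05  0.67]
0.077 0.0771 [ 0.54 -0.77  1.65]
0.076 0.076 [ 0.12 -0.95  1.54]
0.075 0.075 [0.7  0.12 2.56]
0.074 0.074 [ 0.99 -1.82  3.37]
0.073 0.073 [ 1.29 -0.63  4.29]
0.0725 0.0725 [ 1.93 -1.14  3.22]
0.072 0.072 [ 2.08 -2.5   4.67]
0.0715 0.0715 [ 2.44 -2.29  4.66]
0.071 0.0712 [ 0.85 -2.18  8.35]
0.0705 0.0711 [-1.32 -0.24 15.61]
[-0.49 -1.07 15.78] [ 0.5549 -0.1273  0.0711]
circle [0.5578 0.0316] hub [0.5597 0.0334] px (407.7774887084961, 171.13734436035156, 57.74794006347656) npt 133 dial angle deg 89.6
t 19.9 [ 0.24 -0.99 -0.48]
```

View pics/w3.png

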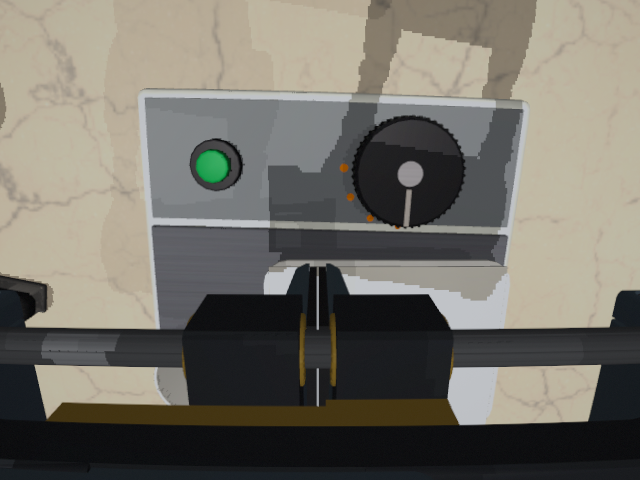

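The button reached its hard stop at z = 0.071, about 6 mm of travel, and is up again at (212,166). The pointer at (407,225) still stands in the 90° notch, and the tray has not moved.

Run:
```python
from rig import arm
print(arm.sign_off(), arm.current_t())
```

```text
the job is handed in; nothing more can be done
the job is handed in; nothing more can be done
```

The dial is up one notch, the green button has been pressed once, and I handed the job in at about 20 s of the 35 s allowed.

- **Dial:** I dragged it clockwise with the closed fingertips, 30 mm off the axis, with about 7–8 N of downward force. The pointer went from 59.9° to 89.5°, which is one notch (1.047 to 1.571 rad). It still read 89.6° after the button press.
- **Button:** I pressed it straight down until it met its hard stop, about 6 mm of travel. The spring force was about 5 N, and it briefly reached about 16 N against the stop, more than was needed. It had sprung back up in the last picture.
- **Surroundings:** The last wrist picture, with the gripper clear, showed the visible part of the tray in the same place. The cup and the things on the counter were not measured again afterwards, but the arm never went near them at low height.
- **Small disagreement:** Two estimates of the dial's centre, from its outline and from its hub, differed by about 2–3 mm. I used a point between them and the drag worked.

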